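# Pin the draw bar of the pleat clamp by feel

## Task

Lock the pleat clamp that is fixed on the ironing top: take the steel pin out of the wooden block and stand it in the hole of the clevis's upper ear, then slide the clamp's jaw by its knob towards the fixed jaw until the pin drops into the eye of the bar hidden between the ears, and push the pin on down through the lower ear until its collar sits flush on the upper ear. Work gently and by feel, never letting the pin and the bar press on each other with more than 15 N or forcing the pin into the clamp with more than 40 N, leave the pin and jaw released, and leave the other things on the table where they are.

Things in the scene. Friction and masses are not known exactly. Their poses are not given: they have to be found in the camera images.
- clamp: Clamp frame fixed to the table: wooden base 232x92x10 mm, steel box clevis at its -x end, then sliding wooden jaw, then fixed wooden jaw at +x (54 mm high). Origin on the table under the base; z up, x along the clamp from clevis to fixed jaw, pointing roughly to the robot's right. In the clevis slot lies a flat steel bar 30 mm wide, 12 mm thick, its top 40 mm above the table, with a 14 mm eye.
- ear_hole (a point): Centre of the hole's mouth on the flat top of the clevis's upper ear, 62 mm above the table (clamp x = -55 mm); axes as the clamp's. Ear 80x56 mm, 20 mm thick (42 to 62 mm up); vertical 13.5 mm hole, chamfered 1.5 mm. The eye starts 13 to 38 mm too far to -x, so a pin put in first rests on the solid bar, nose 22 mm below this point.
- lower_hole (a point): Mouth of the 13.5 mm hole in the lower ear, 36 mm below ear_hole on the same axis; the ear is 16 mm thick. A stiff brass friction plug fills this hole to 1 mm below its mouth: a pin fallen through the eye stops on it, its collar about 10 mm above the upper ear. Pushing the pin home drives the plug down with a steady resistance of some 7 to 12 N; it stays where it is pushed.
- jaw_knob (a point): Grip point on the moving jaw's upright knob (20 mm diameter), on its axis 74 mm above the table; knob top 14 mm above it, the jaw's top (24 mm along x, 76 mm wide) 20 mm below. Axes as the clamp's. The jaw slides along x only, 45 mm in all, friction about 3 N, stays where left; starts within 5 mm of its -x end.
- jaw: The moving jaw; origin under its middle, 18 mm above the table. It carries the bar; the eye lies about 113 mm from here towards -x, but the bar is clamped at a new length each time, so this holds only to +-10 mm. The eye comes under the ear's hole when the jaw has moved 13 to 38 mm in +x from its start. Once the pin has dropped in, the jaw is blocked within 2 mm.
- pin_grip (a point): Grip point of the loose steel pin (about 90 g), on its axis on its cylindrical grip (20 mm diameter, 36 mm high); z up the pin. Grip's top 14 mm above; collar (24 mm diameter, 4 mm thick) from 22 to 26 mm below; nose tip 74 mm below. The pin starts upright in a fixed wooden block 56x56x54 mm, collar on the block's top, 48 mm of shank in the hole.
- pin_collar (a point): Centre of the underside of the pin's collar, 48 mm above the nose tip; it meets ear_hole when the pin is home.
- pin_nose (a point): Tip of the pin's nose, on its axis. The shank is 12 mm in diameter; its last 4 mm taper to 8 mm.
- pin: The pin; origin at the tip of its nose, z up its axis.
- notions_tin: Bystander: flat teal tin, 73 x 153 x 43 mm, origin under its centre.
- clapper: Bystander: wooden tailor's clapper, 56 x 236 x 43 mm.
- mister: Bystander: spray bottle, 52 x 62 x 154 mm.
- thread_cone: Bystander: large cone of thread, 67 x 67 x 115 mm.
- spool_cream: Bystander: cream thread spool, 36 x 36 x 60 mm.
- fabric_marker: Bystander: slim marker, 9 x 125 x 11 mm.
- chalk_1: Bystander: triangle of tailor's chalk, 40 x 43 x 8 mm.
- seam_ripper: Bystander: seam ripper, 11 x 120 x 8 mm.
There are look-alikes about, which are no part of the job. What is shaped like the pin but blue is not meant.

How it is judged (in metres and radians):
On the way, in this order (a step that is already met when the one before it is completed fails the run):
1. the pin's nose is in the hole of the upper ear (z of pin_nose in the frame of ear_hole below -0.005 m and horizontal distance between pin_nose and ear_hole below 0.004 m).
2. the pin's nose has passed through the eye of the bar (z of pin_nose in the frame of ear_hole below -0.0355 m and horizontal distance between pin_nose and ear_hole below 0.005 m).
At the end, for the whole second after the job is handed in: The pin stands upright (within 0.06 rad) through upper ear, eye and lower ear with the centre of its collar's underside within 3 mm of the centre of the hole's mouth on the upper ear, at rest (distance between pin_collar and ear_hole below 0.003 m and angle between pin's own z axis and vertical below 0.06 rad and linear speed of pin below 0.02 m/s); the robot touches nothing.
It fails at once if the pin and the jaw with its bar press on each other with more than 15 N (contact force between pin and jaw above 15 N).
It fails at once if the contact forces of the clamp on the pin pass 45 N (contact force between pin and clamp above 45 N).
It fails at once if a bystander is moved by more than 30 mm (distance of any of notions_tin, clapper, mister, thread_cone, spool_cream, fabric_marker, chalk_1, seam_ripper from where it was at the start of the episode above 0.03 m).
It also fails if it takes over 61 s, if anything falls off the work surface, if the arm or the gripper's body presses on something with over 40 N, if the wrist force passes 120 N, or if a joint passes its speed limit or range.

## Robot

A 7-joint arm with a two-finger parallel gripper is mounted at the origin on a cart in front of the work surface, level with it; the furniture and walls round the work are solid. World frame = base frame: x ahead of the robot, y to its left, z up, the work surface at z = 0. Lengths are in mm, angles in rad, forces in N, time in s.
With the tool pointing down it reaches from about 400 to 875 mm from the base axis. Payload 4.4 kg.
Tool frame: the origin (TCP) lies midway between the tips of the shut fingers; the grasp point (between the pads) lies 19 mm behind it (ctrl.pinch_z is the distance from the TCP to the grasp point, in mm); z points along the fingers, y is the line along which they close (so a half turn about z gives the same grasp; the last joint's range is limited). The gripper opens to 85 mm and grips with 20 to 120 N. Pads are 22 mm wide; open, the fingers measure 114 mm over their backs; the gripper's body (76 mm by 85 mm) begins 54 mm behind the grasp point. The pads swing forward as they close: fully open they stand 13 mm farther back than shut.
Start: joints at [-1.295, 0.628, 0.038, 1.517, -0.027, 0.996, -0.02], TCP at [217.846, 612.422, 231.313] pointing down, gripper open.
Joint ranges: [-3.06, 3.06], [-0.37, 2.12], [-1.25, 1.32], [0.18, 2.47], [-1.1, 4.24], [0.23, 1.98], [-2.94, 2.94]. Speed limits (rad/s): [2.57, 2.57, 3.14, 3.14, 3.14, 3.14, 3.14].

## Interface

Orientations are given as [roll, pitch, yaw] about the fixed x, y, z axes, in that order (R = Rz(yaw) Ry(pitch) Rx(roll)).
In Python, from cell import read_state, cams, order, ctrl gives the robot as it stands.
- The arm moves only by the tool move_arm, never from a script. Its argument "targets" is text: rows parted by semicolons, each of 7 numbers parted by spaces: the gripper's target within -1 to 1 (fully open at 1, half-way at 0, shut at -1), then the shift along the tool's x, y, z in cm, then the turn, a rotation vector about the tool's x, y, z in degrees. A call has 1 to 5 rows; each row shifts and turns the commanded pose from where the row before left it, along the tool's axes as they then stand; what a row does not reach is not made up. A row lasts 1/12 s, in which the tool goes at most 41.7 mm and 7.16 degrees, less where a joint would pass 70% of its speed; a pose out of reach is approached as far as the arm can. A call with a gripper value outside its range is refused whole. The fingers move at their own pace and stop on an object; the grip force is fixed at half the most. Time passes only in rows, so rows that do not move let the fingers close. It gives the time, the measured TCP pose, the force, the opening and the grip force at its end, in the units of the state.
- read_state(): the state, without advancing time (a new reading comes with each control period).
- cams.get_image(name): name is "side" or "top"; returns a dict with "color" (400x640x3 uint8, red, green, blue), "fovy" (degrees; the focal length in pixels is half the picture's height over the tangent of half this angle, whatever the lens; pixels are square), "cx", "cy" (the principal point, pixels), "rvec" (rotation vector, rad) and "tvec" (3), from world to camera coordinates, as OpenCV has them. Camera axes: x right, y down, z forward; pixel columns grow to the right and rows downward; lengths in mm; the calibration is good to about 2 mm. A picture is of the moment at which its call begins. There is no depth.
- order.finish_job(): hands the job in; it is judged then, once.
The state is a dict: "clock": time; "qpos": joint angles; "qd": joint speeds; "tau": joint torques, N m; "eef_pos": TCP position; "tool_rot": TCP orientation; "force": force on the tool from outside, world axes, zero at the start; "torque": the same for the moment, N m; "width": finger opening in mm; "gripper_force": force on a finger pad.
Only numpy, scipy, OpenCV 4.12 (cv2) and the standard library are available. Lean on these libraries where they do the work, as an engineer would, in place of code of your own. Each camera call takes 0.05 s, during which the arm holds its last target. There are 200 camera calls.

## Working session

There is one attempt and no reset: what is moved stays moved. The work goes in short steps, Python scripts to look and compute and a tool call to move; the robot and the scene stay as the last step left them, time stands still between calls to the robot, and variables do not carry over. Pictures are saved under pics/ and viewed, at most 12 in all, crops included, and the job is handed in when it is done.

Besides the shell and the picture viewer there is one more tool, called as name(argument=value, ...), one argument or row to a line, values as JSON. move_arm: Moves the arm, as the interface text tells. Its arguments: {"type":"object","properties":{"targets":{"type":"string"}},"required":["targets"]}

```bash
mkdir -p pics
python3 - <<'E'
from cell import read_state,cams,ctrl
import cv2,numpy as np
for n in("side","top"):
    d=cams.get_image(n);cv2.imwrite(f"pics/{n}0.png",d["color"][:,:,::-1])
    R=cv2.Rodrigues(np.array(d["rvec"]))[0];print(n,d["fovy"],d["cx"],d["cy"],-R.T@np.array(d["tvec"]),R.tolist(),[k for k in d])
print(read_state(),ctrl.pinch_z)
E
```

```text
side 53.86868334537853 311.86549881857786 197.3416428241619 [422.83399799 937.86392989 476.96457148] [[-0.9931490055755626, -0.11380332555984503, -0.02653028111028794], [-0.02498269615855296, 0.42857015866217674, -0.9031630439720869], [0.11415304471156432, -0.8963126810414971, -0.42847714079899635]] ['color', 'fovy', 'cx', 'cy', 'rvec', 'tvec']
top 56.9941823804678 324.003715676807 204.48941243444813 [ 386.84684747   91.03346906 1072.4610547 ] [[-5.361116870195026e-05, -0.9997266333156798, 0.023380670758968422], [-0.9887716066671142, -0.0034408870529198943, -0.14939501378969455], [0.149434624417424, -0.023126152632587563, -0.9885011249814729]] ['color', 'fovy', 'cx', 'cy', 'rvec', 'tvec']
{'clock': 0.1, 'qpos': array([-1.29477541,  0.6292561 ,  0.0384479 ,  1.51826929, -0.02698525,
        0.99629475, -0.01999014]), 'qd': array([ 0.00035572, -0.00169284,  0.0020644 , -0.00359954,  0.00047921,
        0.00018427,  0.00322243]), 'tau': array([ 3.60697697e-03, -5.64527535e+01,  1.23053044e+00, -1.93973619e+01,
        1.12400387e-02,  5.41516478e-03, -2.59275242e-05]), 'eef_pos': array([217.67160327, 611.87591508, 230.47909332]), 'tool_rot': array([-3.13988353e+00,  3.15774829e-05,  2.79978709e+00]), 'force': array([0.67184036, 0.01612931, 0.66149065]), 'torque': array([-0.00781377, -0.02468122,  0.01059332]), 'gripper_force': 0.0, 'width': 85.31700735279982} 18.700000000000003
```

View pics/top0.png

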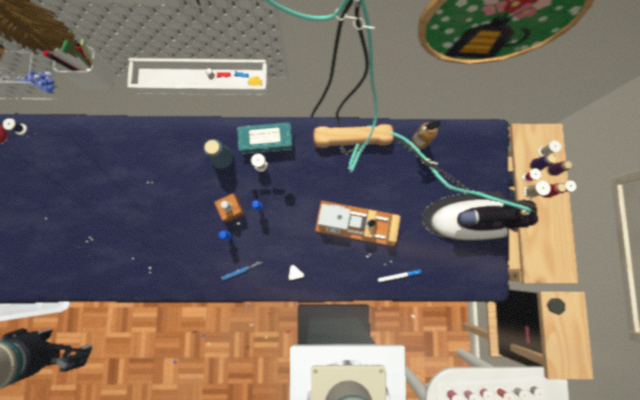

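View pics/side0.png

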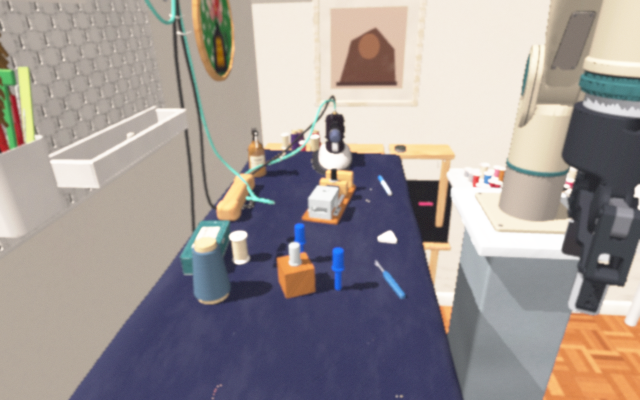

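The top view shows the pin block at about (228,207), two blue decoys at (257,205) and (225,236), the clamp at (358,222) with the clevis on its left, and the knob near (372,222). In the side view, the steel pin in its block is at (295,253) and the blue decoys are at (300,240) and (338,265). I choose the steel pin in the wooden block and will check it in a close crop.

Run:
```python
import cv2,numpy as np
t=cv2.imread("pics/top0.png");s=cv2.imread("pics/side0.png")
f=lambda im,x,y,w,h,k:cv2.resize(im[y:y+h,x:x+w],(w*k,h*k),interpolation=cv2.INTER_CUBIC)
a=f(t,310,195,100,56,8);b=f(t,205,185,66,62,6)
c=f(s,265,215,90,90,4)[:, :404]
o=np.zeros((600,800,3),np.uint8)
b=cv2.resize(t[190:228,210:270],(300,190),interpolation=cv2.INTER_CUBIC) #5x
a=f(t,312,197,94,50,8)[:400,:752]
o[:400,:752]=a;o[400:590,:300]=b
cv2.imwrite("pics/c1.png",o)
o=np.zeros((560,800,3),np.uint8)
o[:,:400]=f(s,270,225,50,70,8);o[:,400:]=f(s,305,165,50,70,8)
cv2.imwrite("pics/c2.png",o)
```

```text
(no output)
```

View pics/c1.png

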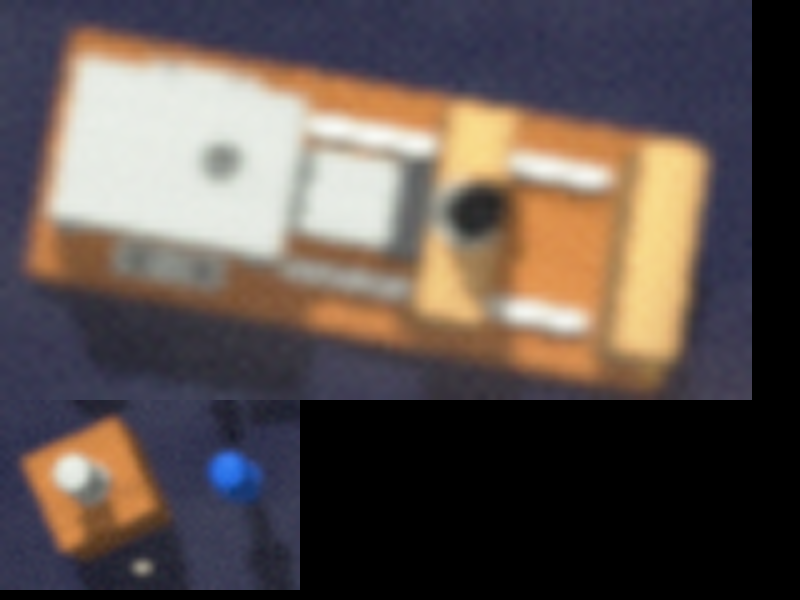

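View pics/c2.png

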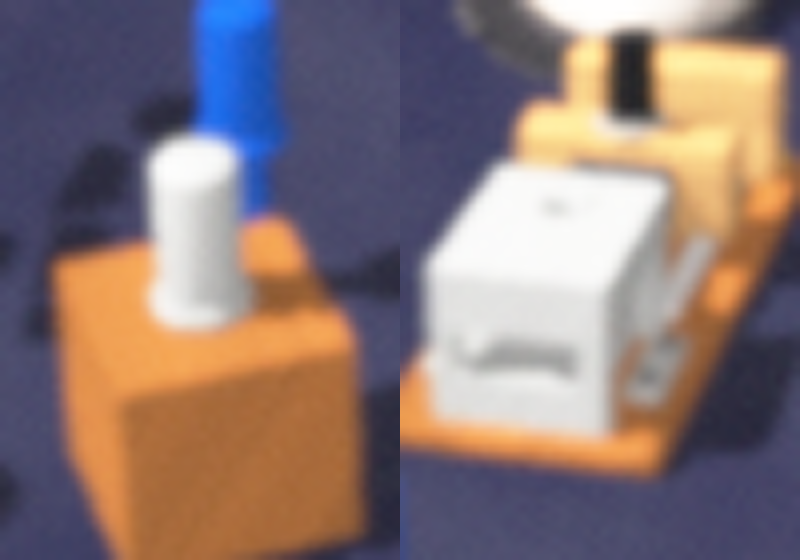

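The crops confirm the white steel pin in the block. Its top is at (224.6,203.8) in the top view and (293.9,244.9) in the side view. The ear hole is at (339.2,216.6) and (324.2,190.2), and the black-topped knob is at (371.6,222.8) in the top view.

```bash
cat > h.py <<'E'
import numpy as np,cv2
from cell import cams
def cam(n):
    d=cams.get_image(n);return (d,)+calib(d)
def calib(d):
    R=cv2.Rodrigues(np.array(d["rvec"]))[0];f=200/np.tan(np.radians(d["fovy"])/2)
    return R,np.array(d["tvec"]).ravel(),np.array([[f,0,d["cx"]],[0,f,d["cy"]],[0,0,1]])
def plane(c,uv,z):
    R,t,K=c;r=R.T@np.linalg.inv(K)@np.array([*uv,1.]);o=-R.T@t;return o+r*(z-o[2])/r[2]
def proj(c,p):
    R,t,K=c;q=K@(R@np.array(p)+t);return q[:2]/q[2]
def tri(c1,u1,c2,u2):
    P=[c[2]@np.c_[c[0],c[1]] for c in(c1,c2)]
    X=cv2.triangulatePoints(P[0],P[1],np.array(u1,float).reshape(2,1),np.array(u2,float).reshape(2,1)).ravel();return X[:3]/X[3]
E
python3 - <<'E'
from h import *
np.set_printoptions(precision=1,suppress=True)
T=cam("top")[1:];S=cam("side")[1:]
print("pin",plane(T,(224.6,203.8),94),plane(S,(293.9,244.9),94),tri(T,(224.6,203.8),S,(293.9,244.9)))
print("hole",plane(T,(339.2,216.6),62),plane(S,(324.2,190.2),62),tri(T,(339.2,216.6),S,(324.2,190.2)))
ear=np.array([[78,58],[308,97],[283,262],[50,215]])
e=np.array([plane(T,(p+.5)/8-.5+[312,197],62) for p in ear]);print("ear",e,e.mean(0))
k=plane(T,(371.6,222.8),88);print("knob",k)
fj=[plane(T,(np.array(p)+.5)/8-.5+[312,197],54) for p in((640,135),(705,150),(680,358),(610,350))];print(np.array(fj))
base=[plane(T,(np.array(p)+.5)/8-.5+[312,197],10) for p in((78,30),(30,272),(658,392))];print(np.array(base))
blk=[plane(T,(np.array(p)+.5)/5-.5+[210,190],54) for p in((117,18),(22,62),(65,153),(165,115))];print(np.array(blk),np.mean(blk,0))
d,*c=cam("top");print(proj(T,(217.7,611.9,250)),proj(S,(217.7,611.9,231)))
E
```

```text
pin [535.7 333.7  94. ] [534.5 338.6  94. ] [535.7 334.3  91.3]
hole [505.9  25.4  62. ] [506.7  25.7  62. ] [506.4  25.4  61.8]
ear [[541.5  74.9  62. ]
 [528.1  -4.9  62. ]
 [470.8   4.3  62. ]
 [486.8  84.4  62. ]] [506.8  39.7  62. ]
knob [486.3 -60.1  88. ]
[[ 516.1 -121.9   54. ]
 [ 510.9 -144.6   54. ]
 [ 438.4 -133.7   54. ]
 [ 441.2 -109.4   54. ]]
[[ 559.8   74.    10. ]
 [ 471.3   91.3   10. ]
 [ 428.4 -135.1   10. ]]
[[571.8 321.5  54. ]
 [546.7 373.1  54. ]
 [496.  347.3  54. ]
 [517.3 293.   54. ]] [533.  333.7  54. ]
[ 67.6 341.4] [572.1 289.5]
```

```bash
cat > plan.py <<'E'
import sys,numpy as np
from scipy.spatial.transform import Rotation as Ro
from cell import read_state
def plan(xyz,yaw,n,g):
    s=read_state();p=np.array(s["eef_pos"]);R=Ro.from_euler("xyz",s["tool_rot"]);E=Ro.from_euler("xyz",[np.pi,0,yaw])
    dp=(np.array(xyz)-p)/n;dr=(R.inv()*E).as_rotvec()/n;o=[]
    for i in range(n):
        o.append(" ".join(f"{v:g}" for v in [g,*np.round(R.inv().apply(dp)/10,2),*np.round(np.degrees(dr),1)]));R=R*Ro.from_rotvec(dr)
    for i in range(0,n,5):print(";".join(o[i:i+5]))
    print(s["clock"],p.round(1),s["tool_rot"].round(3),s["force"].round(1),round(s["width"],1),s["gripper_force"])
if __name__=="__main__":
    a=[float(v) for v in sys.argv[1:]];plan(a[:3],a[3],int(a[4]),a[5])
E
python3 plan.py 535.7 334 170 1.383 14 1
python3 -c "
from h import *
T=cam('top')[1:];print(plane(T,(257,205),88),plane(T,(225,236),88))"
```

```text
1 -2.81 -1.11 0.44 -0 0 5.8;1 -2.9 -0.82 0.44 -0 0 5.8;1 -2.97 -0.52 0.44 -0 0 5.8;1 -3.01 -0.22 0.44 -0 0 5.8;1 -3.02 0.08 0.44 -0 0 5.8
1 -2.99 0.39 0.43 -0 0 5.8;1 -2.94 0.69 0.43 -0 0 5.8;1 -2.85 0.98 0.43 -0 0 5.8;1 -2.74 1.27 0.43 -0 0 5.8;1 -2.6 1.54 0.43 -0 0 5.8
1 -2.43 1.79 0.43 -0 0 5.8;1 -2.24 2.03 0.43 -0 0 5.8;1 -2.02 2.24 0.43 -0 0 5.8;1 -1.78 2.43 0.43 -0 0 5.8
0.25 [217.7 612.1 230.9] [-3.141 -0.     2.8  ] [1.1 0.1 0.4] 85.2 0.0
[533.65333427 248.37263056  88.        ] [450.23489016 330.65705837  88.        ]
```

move_arm(
  targets="1 -2.81 -1.11 0.44 0 0 5.8;1 -2.9 -0.82 0.44 0 0 5.8;1 -2.97 -0.52 0.44 0 0 5.8;1 -3.01 -0.22 0.44 0 0 5.8;1 -3.02 0.08 0.44 0 0 5.8",
)

```text
clock: 0.72
eef_pos: [332.3, 512.1, 209.2]
tool_rot: [3.141, -0.0, 2.289]
force: [0.4, 0.9, 0.7]
width: 85.0
gripper_force: 0.0
```

move_arm(
  targets="1 -2.99 0.39 0.43 0 0 5.8;1 -2.94 0.69 0.43 0 0 5.8;1 -2.85 0.98 0.43 0 0 5.8;1 -2.74 1.27 0.43 0 0 5.8;1 -2.6 1.54 0.43 0 0 5.8",
)

```text
clock: 1.13
eef_pos: [446.0, 412.8, 187.7]
tool_rot: [3.142, -0.0, 1.783]
force: [0.4, 1.0, -0.0]
width: 85.2
gripper_force: 0.0
```

move_arm(
  targets="1 -2.43 1.79 0.43 0 0 5.8;1 -2.24 2.03 0.43 0 0 5.8;1 -2.02 2.24 0.43 0 0 5.8;1 -1.78 2.43 0.43 0 0 5.8;1 0 0 0 0 0 0",
)

```text
clock: 1.55
eef_pos: [541.3, 327.0, 170.2]
tool_rot: [3.136, 0.004, 1.37]
force: [0.1, -1.7, -0.1]
width: 85.2
gripper_force: 0.0
```

```bash
python3 plan.py 535.7 334 65 1.383 6 1
python3 - <<'E'
from h import *
d,*T=cam("top");e,*S=cam("side")
o=np.zeros((560,800,3),np.uint8)
o[:,:400]=cv2.resize(d["color"][170:240,195:245],(400,560),interpolation=2);o[:,400:]=cv2.resize(e["color"][185:295,260:340],(400,560),interpolation=2)
cv2.imwrite("pics/c3.png",o[:,:,::-1])
E
```

```text
1 0.1 -0.12 1.75 0 0 -0.1;1 0.1 -0.12 1.75 0 0 -0.1;1 0.1 -0.12 1.75 0 0 -0.1;1 0.1 -0.12 1.75 0 0 -0.1;1 0.1 -0.12 1.75 0 0 -0.1
1 0.1 -0.12 1.75 0 0 -0.1
1.55 [541.3 327.  170.2] [3.136 0.004 1.37 ] [ 0.1 -1.7 -0.1] 85.2 0.0
```

View pics/c3.png

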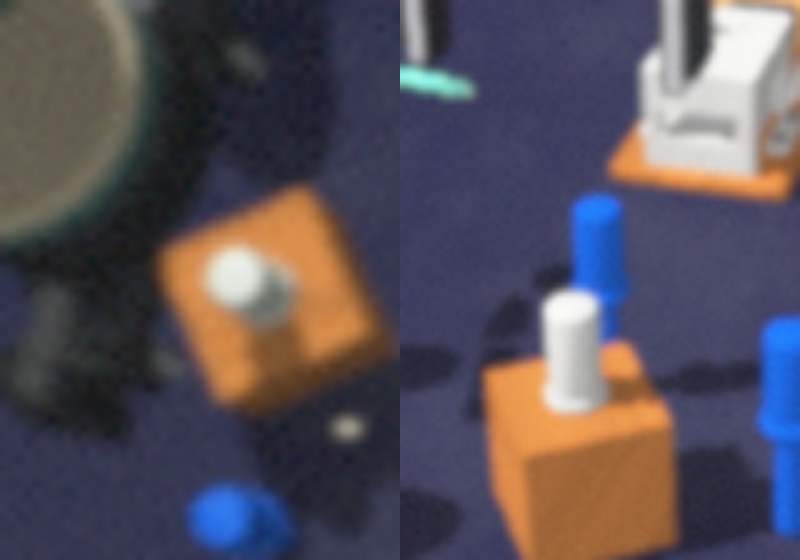

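```bash
python3 plan.py 535.7 334 65 1.383 7 1
python3 - <<'E'
from h import *
T=cam("top")[1:];S=cam("side")[1:]
from cell import read_state
p=read_state()["eef_pos"]
for q in(p,p+[0,0,12]+np.array([42*.98,-42*.19,0]),p+[0,0,12]-np.array([42*.98,-42*.19,0])):print(proj(T,q),proj(S,q))
E
```

```text
1 0.02 -0.02 1.5 -0 0 -0;1 0.02 -0.02 1.5 -0 0 -0;1 0.02 -0.02 1.5 -0 0 -0;1 0.02 -0.02 1.5 -0 0 -0;1 0.02 -0.02 1.5 -0 0 -0
1 0.02 -0.02 1.5 -0 0 -0;1 0.02 -0.02 1.5 -0 0 -0
1.65 [536.7 332.7 170.3] [-3.142e+00  1.000e-03  1.380e+00] [-0.5  1.2 -0.4] 85.3 0.0
[216.29724329 199.45299602] [291.98084428 206.48015554]
[219.00760047 182.09023569] [269.21459221 197.6800916 ]
[210.90923841 215.44440168] [314.87375991 202.94222896]
```

move_arm(
  targets="1 0.03 -0.03 3 0 0 0;1 0.03 -0.03 3 0 0 0;1 0.03 -0.03 3 0 0 0;1 0 0 1.7 0 0 0;1 0 0 0 0 0 0",
)

```text
clock: 2.17
eef_pos: [530.9, 335.9, 59.8]
tool_rot: [-3.135, 0.004, 1.386]
force: [-1.3, 0.4, -0.1]
width: 84.9
gripper_force: 0.0
```

move_arm(
  targets="1 0 0 0 0 0 0;1 0 0 0 0 0 0",
)

```text
clock: 2.33
eef_pos: [535.6, 336.6, 65.0]
tool_rot: [3.14, -0.002, 1.384]
force: [-0.0, 0.0, -0.2]
width: 85.6
gripper_force: 0.0
```

```bash
python3 plan.py 535.7 334 63 1.383 1 1
python3 - <<'E'
from h import *
d,*T=cam("top");e,*S=cam("side")
o=np.zeros((560,800,3),np.uint8)
o[:,:400]=cv2.resize(d["color"][170:240,195:245],(400,560),interpolation=2);o[:,400:]=cv2.resize(e["color"][215:285,270:320],(400,560),interpolation=2)
cv2.imwrite("pics/c4.png",o[:,:,::-1])
E
```

```text
1 -0.25 0.06 0.2 0.1 -0.1 0.1
2.3333 [535.6 336.6  65. ] [ 3.140e+00 -2.000e-03  1.384e+00] [-0.   0.  -0.2] 85.6 0.0
```

View pics/c4.png

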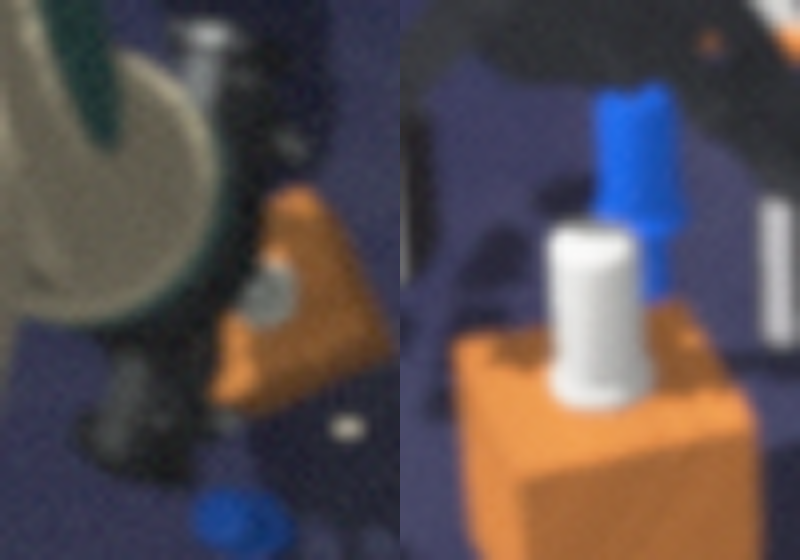

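The pin (595,310 in the crop's right half) sits midway between the pads at 405 and 775. I'm correcting 2 mm along tool x, then closing the fingers.

move_arm(
  targets="1 -0.2 0 0.15 0 0 0;1 0 0 0 0 0 0;-1 0 0 0 0 0 0;-1 0 0 0 0 0 0;-1 0 0 0 0 0 0",
)

```text
clock: 2.85
eef_pos: [534.8, 333.4, 62.3]
tool_rot: [3.141, -0.0, 1.383]
force: [-0.6, -1.1, 0.7]
width: 51.8
gripper_force: 0.0
```

move_arm(
  targets="-1 0 0 0 0 0 0;-1 0 0 0 0 0 0;-1 0 0 0 0 0 0;-1 0 0 0 0 0 0;-1 0 0 0 0 0 0",
)

```text
clock: 3.27
eef_pos: [534.9, 333.4, 62.2]
tool_rot: [3.141, -0.0, 1.383]
force: [1.0, 0.3, 1.6]
width: 18.6
gripper_force: 58.5
```

move_arm(
  targets="-1 0 0 -0.5 0 0 0;-1 0 0 -1.5 0 0 0;-1 0 0 -2 0 0 0;-1 0 0 -2 0 0 0;-1 0 0 -2 0 0 0",
)

```text
clock: 3.68
eef_pos: [534.3, 333.1, 142.8]
tool_rot: [-3.141, 0.001, 1.383]
force: [0.0, 0.8, -0.6]
width: 18.4
gripper_force: 59.2
```

move_arm(
  targets="-1 0 0 -1.5 0 0 0;-1 0 0 -1.5 0 0 0;-1 0 0 -0.8 0 0 0;-1 0 0 0 0 0 0;-1 0 0 0 0 0 0",
)

```text
clock: 4.1
eef_pos: [534.5, 333.3, 179.9]
tool_rot: [-3.141, -0.0, 1.383]
force: [0.2, -0.7, -1.1]
width: 18.3
gripper_force: 59.2
```

```bash
python3 plan.py 505.5 25 180 1.383 14 -1
python3 - <<'E'
from h import *
d,*T=cam("top");e,*S=cam("side")
cv2.imwrite("pics/c5.png",cv2.resize(e["color"][150:290,240:380],(560,560),interpolation=2)[:,:,::-1])
E
```

```text
-1 -2.2 0.21 -0 -0 -0 -0;-1 -2.2 0.21 -0 -0 -0 -0;-1 -2.2 0.21 -0 -0 -0 -0;-1 -2.2 0.21 -0 -0 -0 -0;-1 -2.2 0.21 -0 -0 -0 -0
-1 -2.2 0.21 -0 -0 -0 -0;-1 -2.2 0.21 -0 -0 -0 -0;-1 -2.2 0.21 -0 -0 -0 -0;-1 -2.2 0.21 -0 -0 -0 -0;-1 -2.2 0.21 -0 -0 -0 -0
-1 -2.2 0.21 -0 -0 -0 -0;-1 -2.2 0.21 -0 -0 -0 -0;-1 -2.2 0.21 -0 -0 -0 -0;-1 -2.2 0.21 -0 -0 -0 -0
4.1 [534.5 333.3 179.9] [-3.141 -0.     1.383] [ 0.2 -0.7 -1.1] 18.3 59.24170196056366
```

View pics/c5.png

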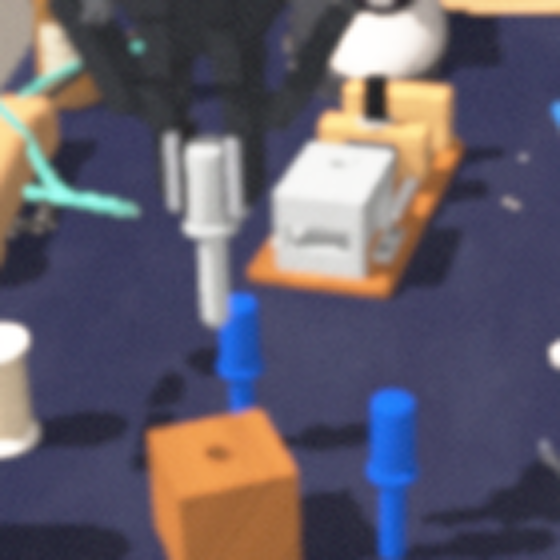

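The pin is cleanly held and out of the block. Its top is at (205,150) in the crop, its nose at (214,322), and the block's hole at (218,453).

Run:
```python
from h import *
np.set_printoptions(precision=1,suppress=True)
S=cam("side")[1:]
px=lambda a,b:((a+.5)/4-.5+240,(b+.5)/4-.5+150)
print(plane(S,px(218,453),54), plane(S,px(340,163),62))
for z in(123.7,211.7):print(proj(S,(534.5,333.3,z)))
print(px(214,322),px(205,150))
```

```text
[536.1 337.6  54. ] [505.6  26.7  62. ]
[293.6 229.2]
[291.2 184.2]
(293.125, 230.125) (290.875, 187.125)
```

move_arm(
  targets="-1 -2.2 0.21 0 0 0 0;-1 -2.2 0.21 0 0 0 0;-1 -2.2 0.21 0 0 0 0;-1 -2.2 0.21 0 0 0 0;-1 -2.2 0.21 0 0 0 0",
)

```text
clock: 4.67
eef_pos: [523.8, 222.1, 179.2]
tool_rot: [-3.14, 0.001, 1.383]
force: [-0.1, 0.0, -1.8]
width: 18.4
gripper_force: 59.2
```

move_arm(
  targets="-1 -2.2 0.21 0 0 0 0;-1 -2.2 0.21 0 0 0 0;-1 -2.2 0.21 0 0 0 0;-1 -2.2 0.21 0 0 0 0;-1 -2.2 0.21 0 0 0 0",
)

```text
clock: 5.08
eef_pos: [513.5, 112.2, 179.3]
tool_rot: [-3.14, 0.001, 1.383]
force: [0.2, 0.0, -1.1]
width: 18.6
gripper_force: 59.2
```

move_arm(
  targets="-1 -2.2 0.21 0 0 0 0;-1 -2.2 0.21 0 0 0 0;-1 -2.2 0.21 0 0 0 0;-1 -1.7 0.1 0 0 0 0;-1 0 0 0 0 0 0",
)

```text
clock: 5.5
eef_pos: [504.8, 25.6, 179.7]
tool_rot: [-3.141, 0.003, 1.376]
force: [0.2, -0.2, -0.9]
width: 18.5
gripper_force: 59.2
```

move_arm(
  targets="-1 0 0 1 0 0 0;-1 0 0 1.5 0 0 0;-1 0 0 1.5 0 0 0;-1 0 0 1 0 0 0;-1 0 0 0 0 0 0",
)

```text
clock: 5.92
eef_pos: [504.1, 31.6, 127.4]
tool_rot: [-3.137, 0.001, 1.384]
force: [-0.8, 0.1, -1.0]
width: 18.3
gripper_force: 59.2
```

```bash
python3 plan.py 506 25.4 126 1.383 1 -1
python3 - <<'E'
from h import *
d,*T=cam("top");e,*S=cam("side")
np.set_printoptions(precision=1,suppress=True)
o=np.zeros((560,800,3),np.uint8)
o[:,:400]=cv2.resize(d["color"][185:255,315:365],(400,560),interpolation=2);o[:,400:]=cv2.resize(e["color"][145:215,300:350],(400,560),interpolation=2)
cv2.imwrite("pics/c6.png",o[:,:,::-1])
from cell import read_state
p=read_state()["eef_pos"]
print(proj(S,p-[0,0,56.2]),proj(S,p+[0,0,31.8]),proj(S,p-[0,0,8.2]))
E
```

```text
-1 -0.58 0.31 0.14 -0.3 0 0.1
5.9167 [504.1  31.6 127.4] [-3.137e+00  1.000e-03  1.384e+00] [-0.8  0.1 -1. ] 18.3 59.21778917312622
[324.4 187. ] [323.9 153.9] [324.2 169.3]
```

View pics/c6.png

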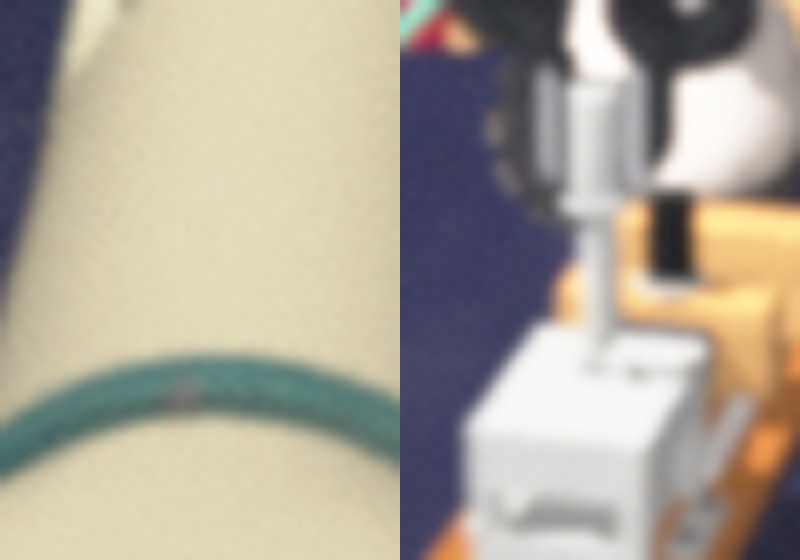

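move_arm(
  targets="-1 0 0 0 0 0 0;-1 0 0 0 0 0 0",
)

```text
clock: 6.18
eef_pos: [506.4, 30.6, 130.7]
tool_rot: [3.14, -0.0, 1.383]
force: [-0.2, 0.4, -1.2]
width: 18.1
gripper_force: 59.2
```

```bash
python3 plan.py 506 25.4 126 1.383 1 -1
python3 - <<'E'
from h import *
e,*S=cam("side")
np.set_printoptions(precision=1,suppress=True)
o=cv2.resize(e["color"][145:215,300:350],(400,560),interpolation=2)
o=cv2.resize(e["color"][172:202,305:345],(800,600),interpolation=2)
cv2.imwrite("pics/c7.png",o[:,:,::-1])
from cell import read_state
p=read_state()["eef_pos"]
print(p,[(proj(S,p+[0,0,z])-[305,172]+.5)*20 for z in(-56.2,-8.2)],(proj(S,(506.2,25.4,62))-[305,172]+.5)*20,)
E
```

```text
-1 -0.52 0.05 0.47 0.1 -0 -0
6.1833 [506.4  30.6 130.7] [ 3.14  -0.     1.383] [-0.2  0.4 -1.2] 18.1 59.21824872493744
[506.4  30.6 130.7] [array([392.1, 299.7]), array([386.9, -55. ])] [398.4 373.1]
```

View pics/c7.png

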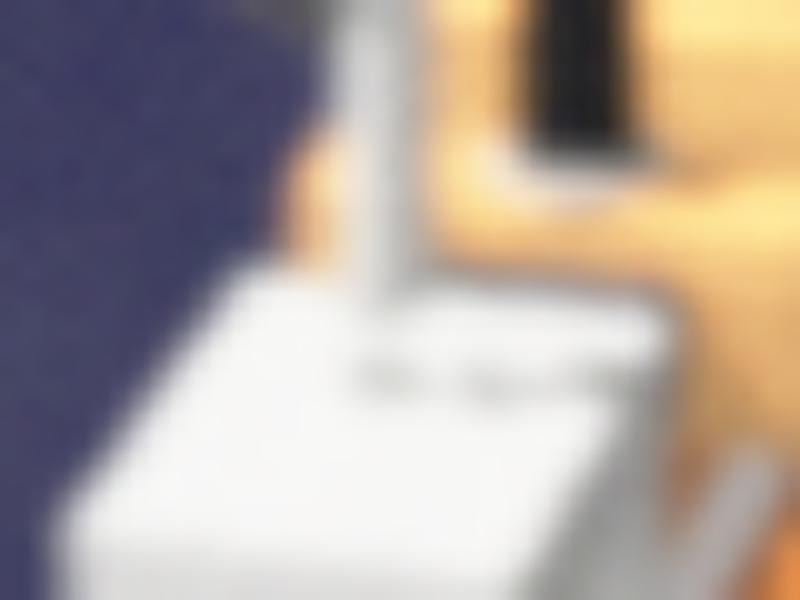

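The nose is at (390,305) in the crop, the hole just below it at (388,380), and a shadow beside it at (495,385). I'm shifting 5 mm along tool −x and going down gently.

move_arm(
  targets="-1 -0.52 0.0 0.3 0 0 0;-1 0 0 0.3 0 0 0;-1 0 0 0 0 0 0;-1 0 0 0 0 0 0;-1 0 0 0 0 0 0",
)

```text
clock: 6.65
eef_pos: [504.9, 25.3, 124.1]
tool_rot: [-3.141, -0.0, 1.382]
force: [0.6, 0.0, -1.5]
width: 18.1
gripper_force: 59.2
```

```bash
python3 plan.py 506 25.4 118 1.383 1 -1
```

```text
-1 0.03 0.11 0.61 -0 -0 -0
6.65 [504.9  25.3 124.1] [-3.141 -0.     1.382] [ 0.6  0.  -1.5] 18.1 59.21830773353577
```

move_arm(
  targets="-1 0 0.07 0.3 0 0 0;-1 0 0 0.2 0 0 0;-1 0 0 0.1 0 0 0;-1 0 0 0.1 0 0 0;-1 0 0 0 0 0 0",
)

```text
clock: 7.07
eef_pos: [505.4, 24.9, 116.8]
tool_rot: [-3.141, 0.0, 1.382]
force: [-0.7, 0.2, -0.9]
width: 18.4
gripper_force: 59.2
```

move_arm(
  targets="-1 0 0 0.1 0 0 0;-1 0 0 0.1 0 0 0;-1 0 0 0 0 0 0",
)

```text
clock: 7.32
eef_pos: [505.6, 24.5, 115.1]
tool_rot: [3.141, 0.001, 1.382]
force: [0.4, -1.2, -0.3]
width: 18.2
gripper_force: 59.4
```

move_arm(
  targets="-1 0 0 0.1 0 0 0;-1 0 0 0.1 0 0 0;-1 0 0 0.1 0 0 0;-1 0 0 0 0 0 0;-1 0 0 0 0 0 0",
)

```text
clock: 7.73
eef_pos: [505.5, 24.3, 111.9]
tool_rot: [3.142, 0.001, 1.382]
force: [-0.1, -5.2, -1.5]
width: 18.7
gripper_force: 59.4
```

```bash
python3 plan.py 506 25.4 98 1.383 1 -1; python3 -c "
from cell import read_state;print(read_state()['torque'])"
```

```text
-1 0.12 0.03 1.39 0 0.1 -0.1
7.7333 [505.5  24.3 111.9] [3.142e+00 1.000e-03 1.382e+00] [-0.1 -5.2 -1.5] 18.7 59.43175792694092
[-1.31605088  0.11268879 -0.04946505]
```

The hole's wall pushes the pin towards −y with 5 N, so I ease 1 mm along tool −x.

move_arm(
  targets="-1 -0.1 0 0 0 0 0;-1 0 0 0 0 0 0;-1 0 0 0 0 0 0",
)

```text
clock: 7.98
eef_pos: [505.4, 24.1, 112.0]
tool_rot: [3.142, 0.0, 1.383]
force: [-0.2, -3.2, -2.4]
width: 18.4
gripper_force: 59.3
```

move_arm(
  targets="-1 -0.14 0 0 0 0 0;-1 0 0 0 0 0 0;-1 0 0 0.1 0 0 0;-1 0 0 0.1 0 0 0;-1 0 0 0 0 0 0",
)

```text
clock: 8.4
eef_pos: [505.1, 23.3, 110.0]
tool_rot: [-3.141, -0.001, 1.383]
force: [0.8, -0.1, -1.4]
width: 18.2
gripper_force: 59.3
```

move_arm(
  targets="-1 0 0 0.1 0 0 0;-1 0 0 0.1 0 0 0;-1 0 0 0.1 0 0 0;-1 0 0 0 0 0 0;-1 0 0 0 0 0 0",
)

```text
clock: 8.82
eef_pos: [505.0, 23.1, 107.0]
tool_rot: [-3.141, -0.0, 1.383]
force: [0.7, -0.7, -0.9]
width: 18.2
gripper_force: 59.3
```

move_arm(
  targets="-1 0 0 0.15 0 0 0;-1 0 0 0.15 0 0 0;-1 0 0 0.15 0 0 0;-1 0 0 0.15 0 0 0;-1 0 0 0 0 0 0",
)

```text
clock: 9.23
eef_pos: [504.9, 22.8, 100.7]
tool_rot: [-3.141, 0.0, 1.383]
force: [-0.0, 0.6, -0.8]
width: 18.8
gripper_force: 59.3
```

move_arm(
  targets="-1 0 0 0.1 0 0 0;-1 0 0 0.1 0 0 0;-1 0 0 0 0 0 0;-1 0 0 0 0 0 0",
)

```text
clock: 9.57
eef_pos: [505.1, 22.8, 99.1]
tool_rot: [-3.141, 0.0, 1.382]
force: [0.5, -0.7, -1.8]
width: 18.3
gripper_force: 59.3
```

move_arm(
  targets="-1 0 0 0.05 0 0 0;-1 0 0 0.05 0 0 0;-1 0 0 0 0 0 0;-1 0 0 0 0 0 0",
)

```text
clock: 9.9
eef_pos: [505.1, 22.8, 98.1]
tool_rot: [-3.142, 0.0, 1.383]
force: [-0.4, -0.5, -1.7]
width: 18.3
gripper_force: 59.3
```

move_arm(
  targets="-1 0 0 0.05 0 0 0;-1 0 0 0.05 0 0 0;-1 0 0 0 0 0 0;-1 0 0 0 0 0 0",
)

```text
clock: 10.23
eef_pos: [505.1, 22.8, 97.1]
tool_rot: [-3.141, -0.0, 1.383]
force: [-0.7, -1.0, -0.7]
width: 18.5
gripper_force: 59.3
```

move_arm(
  targets="-1 0 0 0.03 0 0 0;-1 0 0 0.03 0 0 0;-1 0 0 0 0 0 0;-1 0 0 0 0 0 0",
)

```text
clock: 10.57
eef_pos: [505.1, 22.8, 96.5]
tool_rot: [-3.142, -0.0, 1.383]
force: [-0.8, 0.3, -1.1]
width: 18.2
gripper_force: 59.3
```

move_arm(
  targets="-1 0 0 0.03 0 0 0;-1 0 0 0.02 0 0 0;-1 0 0 0 0 0 0;-1 0 0 0 0 0 0",
)

```text
clock: 10.9
eef_pos: [505.2, 22.8, 96.1]
tool_rot: [3.141, -0.0, 1.383]
force: [-0.3, 0.2, 0.0]
width: 18.4
gripper_force: 59.3
```

move_arm(
  targets="-0.4 0 0 0 0 0 0;-0.3 0 0 0 0 0 0;-0.2 0 0 0 0 0 0;0 0 0 0 0 0 0;0 0 0 0 0 0 0",
)

```text
clock: 11.32
eef_pos: [505.2, 22.8, 96.0]
tool_rot: [3.141, -0.0, 1.383]
force: [-0.3, -0.3, -0.0]
width: 42.7
gripper_force: 0.0
```

```bash
python3 plan.py 505 23 200 1.383 4 0
python3 - <<'E'
from h import *
e,*S=cam("side")
np.set_printoptions(precision=1,suppress=True)
o=cv2.resize(e["color"][145:205,300:360],(600,600),interpolation=2)
cv2.imwrite("pics/c8.png",o[:,:,::-1])
for z in(62,66,92,128):print((proj(S,(505.1,23,z))-[300,145]+.5)*10)
E
```

```text
0 0.01 -0.01 -2.6 0 -0 -0;0 0.01 -0.01 -2.6 0 -0 -0;0 0.01 -0.01 -2.6 0 -0 -0;0 0 -0.01 -2.6 0 -0 -0
11.3167 [505.2  22.8  96. ] [ 3.141 -0.     1.383] [-0.3 -0.3 -0. ] 42.7 0.0
[254.3 452.8]
[254.1 438.5]
[252.8 344.5]
[251.  210.9]
```

View pics/c8.png

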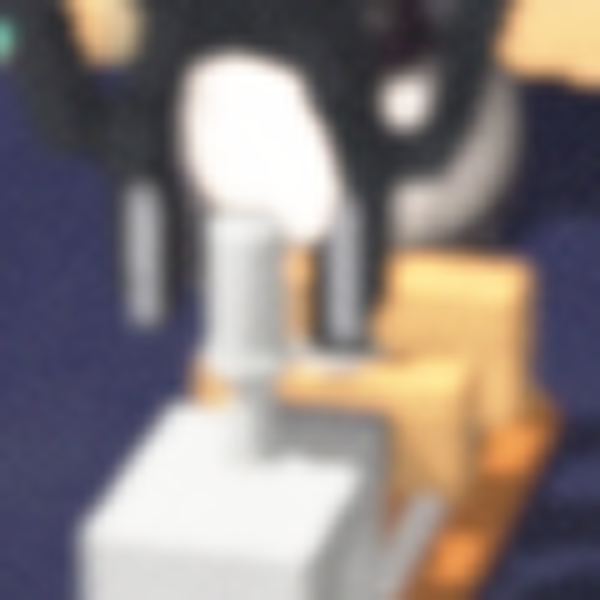

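The pin stands in the ear resting on the bar, with its top at (245,215) and its collar at (248,365). Now I go to the knob.

move_arm(
  targets="0 0 0 -1 0 0 0;0.3 0 0 -1.5 0 0 0;1 0 0 -2 0 0 0;1 0 0 -1 0 0 0;1 0 0 -0.5 0 0 0",
)

```text
clock: 11.78
eef_pos: [506.2, 22.8, 157.9]
tool_rot: [3.139, -0.001, 1.383]
force: [0.2, -0.4, -0.1]
width: 85.4
gripper_force: 0.0
```

move_arm(
  targets="1 -2 0 0 0 0 0;1 -2.5 0 0 0 0 0;1 -2.5 0 0 0 0 0;1 -1.65 0 0 0 0 0;1 0 0 0 0 0 0",
)

```text
clock: 12.2
eef_pos: [487.8, -66.4, 156.1]
tool_rot: [-3.142, 0.002, 1.377]
force: [0.4, -0.2, 0.1]
width: 85.2
gripper_force: 0.0
```

move_arm(
  targets="1 0 0 2 0 0 0;1 0 0 2 0 0 0;1 0 0 2 0 0 0;1 0 0 2 0 0 0;1 0 0 0 0 0 0",
)

```text
clock: 12.62
eef_pos: [486.7, -60.7, 73.0]
tool_rot: [-3.135, -0.0, 1.384]
force: [-0.1, 0.4, 0.1]
width: 85.4
gripper_force: 0.0
```

```bash
python3 plan.py 488 -62.3 62 1.383 2 1
python3 - <<'E'
from h import *
e,*S=cam("side");d,*T=cam("top")
o=np.zeros((560,800,3),np.uint8)
o[:,:400]=cv2.resize(d["color"][190:246,345:385],(400,560),interpolation=2);o[:,400:]=cv2.resize(e["color"][140:196,310:350],(400,560),interpolation=2)
cv2.imwrite("pics/c9.png",o[:,:,::-1])
E
```

```text
1 -0.07 0.08 0.55 -0.2 -0 0;1 -0.07 0.08 0.55 -0.2 -0 0
12.6167 [486.7 -60.7  73. ] [-3.135 -0.     1.384] [-0.1  0.4  0.1] 85.4 0.0
```

View pics/c9.png

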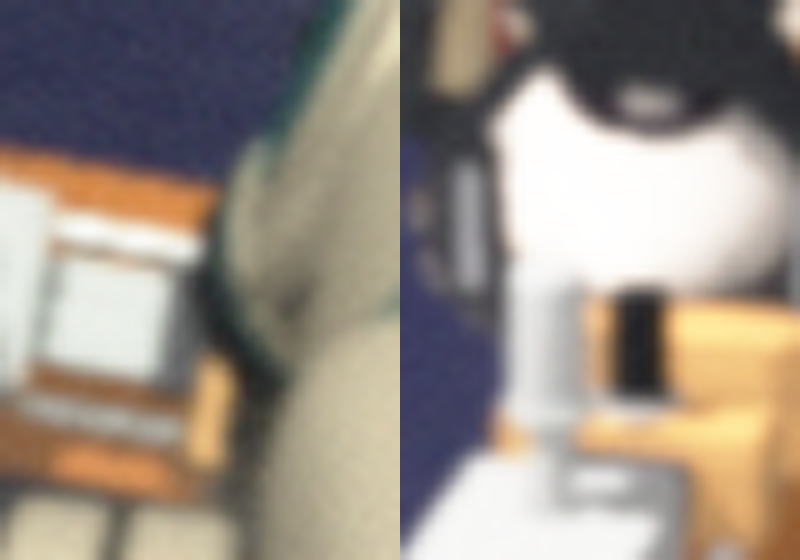

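The pads at 468 and 795 straddle the black knob at 640. I go down and close.

move_arm(
  targets="1 0 0 0.7 0 0 0;1 0 0 0.6 0 0 0;1 0 0 0 0 0 0;1 0 0 0 0 0 0;1 0 0 0 0 0 0",
)

```text
clock: 13.13
eef_pos: [489.2, -62.2, 63.3]
tool_rot: [3.141, -0.0, 1.383]
force: [0.5, 0.1, 0.5]
width: 85.6
gripper_force: 0.0
```

move_arm(
  targets="-1 0 0 0 0 0 0;-1 0 0 0 0 0 0;-1 0 0 0 0 0 0;-1 0 0 0 0 0 0;-1 0 0 0 0 0 0",
)

```text
clock: 13.55
eef_pos: [489.0, -62.2, 63.1]
tool_rot: [3.142, -0.0, 1.383]
force: [-0.6, 0.2, -0.9]
width: 25.5
gripper_force: 0.0
```

move_arm(
  targets="-1 0 0 0 0 0 0;-1 0 0 0 0 0 0;-1 0 0 0 0 0 0",
)

```text
clock: 13.8
eef_pos: [489.6, -62.3, 63.3]
tool_rot: [3.14, -0.0, 1.382]
force: [0.9, -1.0, 4.8]
width: 18.3
gripper_force: 58.5
```

move_arm(
  targets="-1 -0.15 0 0 0 0 0;-1 -0.2 0 0 0 0 0;-1 -0.2 0 0 0 0 0;-1 -0.2 0 0 0 0 0;-1 -0.15 0 0 0 0 0",
)

```text
clock: 14.22
eef_pos: [488.1, -70.5, 63.3]
tool_rot: [3.14, -0.001, 1.383]
force: [2.1, 3.3, 5.4]
width: 17.7
gripper_force: 58.7
```

move_arm(
  targets="-1 -0.07 0 0 0 0 0;-1 -0.07 0 0 0 0 0;-1 -0.07 0 0 0 0 0;-1 -0.07 0 0 0 0 0;-1 0 0 0 0 0 0",
)

```text
clock: 14.63
eef_pos: [487.6, -73.4, 63.3]
tool_rot: [3.14, -0.001, 1.383]
force: [3.1, 3.1, 5.3]
width: 18.1
gripper_force: 58.7
```

move_arm(
  targets="-1 -0.07 0 0 0 0 0;-1 -0.07 0 0 0 0 0;-1 -0.07 0 0 0 0 0;-1 -0.07 0 0 0 0 0",
)

```text
clock: 14.97
eef_pos: [487.1, -75.9, 63.3]
tool_rot: [3.14, -0.001, 1.383]
force: [2.3, 3.1, 4.9]
width: 18.3
gripper_force: 58.7
```

move_arm(
  targets="-1 -0.07 0 0 0 0 0;-1 -0.07 0 0 0 0 0;-1 -0.07 0 0 0 0 0;-1 -0.07 0 0 0 0 0",
)

```text
clock: 15.3
eef_pos: [486.5, -78.9, 63.3]
tool_rot: [3.14, -0.001, 1.383]
force: [2.6, 3.2, 5.3]
width: 17.8
gripper_force: 58.7
```

```bash
cat > drop.py <<'E'
from h import *
e,*S=cam("side");im=cv2.cvtColor(e["color"],cv2.COLOR_RGB2GRAY)
from cell import read_state
u=proj(S,(505.1,23,100))[0]
print([int(v) for v in im[150:195,int(round(u))]],read_state()["force"].round(1))
for z in(66,92,128,113):print(z,proj(S,(505.1,23,z)).round(1)-[0,150])
E
python3 drop.py
```

```text
[234, 228, 203, 160, 109, 66, 53, 54, 64, 96, 167, 231, 248, 251, 251, 250, 247, 246, 244, 231, 205, 184, 181, 180, 180, 179, 179, 178, 177, 178, 184, 203, 214, 195, 175, 174, 179, 186, 188, 188, 194, 220, 240, 246, 247] [2.3 1.8 5.3]
66 [324.9  38.3]
92 [324.8  29. ]
128 [324.6  15.6]
113 [324.7  21.2]
```

move_arm(
  targets="-1 -0.07 0 0 0 0 0;-1 -0.07 0 0 0 0 0;-1 -0.07 0 0 0 0 0;-1 -0.07 0 0 0 0 0",
)

```text
clock: 15.68
eef_pos: [486.0, -81.7, 63.3]
tool_rot: [3.14, -0.001, 1.383]
force: [3.0, 2.8, 5.5]
width: 18.3
gripper_force: 58.7
```

move_arm(
  targets="-1 -0.06 0 0 0 0 0;-1 -0.06 0 0 0 0 0;-1 -0.06 0 0 0 0 0;-1 0 0 0 0 0 0",
)

```text
clock: 16.02
eef_pos: [485.7, -83.7, 63.3]
tool_rot: [3.14, -0.001, 1.383]
force: [1.1, 2.3, 5.4]
width: 18.2
gripper_force: 58.7
```

```bash
python3 drop.py
```

```text
[225, 212, 168, 118, 80, 56, 54, 57, 88, 158, 232, 251, 252, 253, 253, 252, 248, 228, 171, 126, 132, 187, 234, 241, 232, 215, 205, 202, 200, 197, 198, 196, 195, 193, 192, 197, 209, 220, 205, 186, 191, 221, 241, 246, 247] [1.8 1.8 5.5]
66 [324.9  38.3]
92 [324.8  29. ]
128 [324.6  15.6]
113 [324.7  21.2]
```

The pin has dropped: its collar moved from row 182 to 187. I release the knob, rise, shut the fingers and move over the pin.

move_arm(
  targets="-0.4 0 0 0 0 0 0;0 0 0 0 0 0 0;0 0 0 0 0 0 0;0 0 0 0 0 0 0;0 0 0 -1 0 0 0",
)

```text
clock: 16.48
eef_pos: [483.1, -83.8, 71.9]
tool_rot: [-3.138, 0.0, 1.382]
force: [-0.1, 0.2, 0.6]
width: 42.7
gripper_force: 0.0
```

move_arm(
  targets="0 0 0 -2 0 0 0;0 0 0 -2 0 0 0;-1 0 0 -2 0 0 0;-1 0 0 -1.5 0 0 0;-1 0 0 0 0 0 0",
)

```text
clock: 16.9
eef_pos: [486.5, -84.4, 151.1]
tool_rot: [3.136, -0.0, 1.382]
force: [0.6, -0.5, -0.3]
width: 7.3
gripper_force: 0.0
```

```bash
python3 drop.py; python3 plan.py 505.1 22.8 145 1.383 5 -1
```

```text
[249, 253, 254, 254, 254, 254, 254, 255, 254, 255, 254, 254, 254, 253, 253, 252, 249, 229, 176, 129, 137, 188, 234, 242, 234, 218, 203, 200, 198, 197, 194, 194, 195, 192, 191, 196, 213, 221, 203, 185, 192, 221, 239, 246, 247] [-0.2 -0.3 -0.2]
66 [324.9  38.3]
92 [324.8  29. ]
128 [324.6  15.6]
113 [324.7  21.2]
-1 2.17 -0.02 0.09 0 -0 -0;-1 2.17 -0.02 0.09 0 -0 -0;-1 2.17 -0.02 0.09 0 -0 -0;-1 2.17 -0.02 0.09 0 -0 -0;-1 2.17 -0.02 0.09 0 -0 -0
16.95 [485.7 -84.  149.7] [ 3.138 -0.     1.383] [-0.2 -0.3 -0.2] 0.4 0.0
```

move_arm(
  targets="-1 2.2 -0.02 0 0 0 0;-1 2.5 -0.02 0 0 0 0;-1 2.5 -0.02 0 0 0 0;-1 2.2 -0.02 0.1 0 0 0;-1 1.47 0 0.2 0 0 0",
)

```text
clock: 17.37
eef_pos: [503.9, 25.8, 144.2]
tool_rot: [-3.14, -0.001, 1.385]
force: [0.7, -0.4, 0.1]
width: -0.0
gripper_force: 0.0
```

move_arm(
  targets="-1 0 0 0.8 0 0 0;-1 0 0 0.8 0 0 0;-1 0 0 0.5 0 0 0;-1 0 0 0 0 0 0;-1 0 0 0 0 0 0",
)

```text
clock: 17.78
eef_pos: [503.7, 21.6, 123.4]
tool_rot: [-3.14, 0.001, 1.38]
force: [-0.2, -0.7, 1.2]
width: 0.0
gripper_force: 0.0
```

```bash
python3 drop.py|head -1; python3 plan.py 505.1 22.8 114 1.383 1 -1
```

```text
[50, 53, 56, 76, 114, 152, 166, 169, 171, 170, 168, 169, 170, 168, 169, 169, 167, 156, 132, 117, 131, 182, 231, 241, 234, 217, 204, 199, 198, 197, 194, 195, 193, 192, 192, 195, 210, 221, 204, 185, 193, 222, 240, 246, 247] [-0.2 -1.2  0.6]
-1 0.11 0.08 0.98 -0 0 -0.1
17.8333 [504.1  21.9 123.8] [-3.141e+00  1.000e-03  1.381e+00] [-0.2 -1.2  0.6] -0.1 0.0
```

move_arm(
  targets="-1 0.08 0.06 0.3 0 0 0;-1 0 0 0.3 0 0 0;-1 0 0 0.2 0 0 0;-1 0 0 0.1 0 0 0;-1 0 0 0 0 0 0",
)

```text
clock: 18.25
eef_pos: [504.9, 23.8, 114.7]
tool_rot: [-3.141, 0.0, 1.382]
force: [0.0, 0.5, -0.1]
width: -0.0
gripper_force: 0.0
```

move_arm(
  targets="-1 0 0 0.1 0 0 0;-1 0 0 0.1 0 0 0;-1 0 0 0.1 0 0 0;-1 0 0 0 0 0 0",
)

```text
clock: 18.58
eef_pos: [505.3, 23.8, 112.0]
tool_rot: [3.141, -0.0, 1.383]
force: [0.3, 1.0, -0.8]
width: -0.2
gripper_force: 0.0
```

move_arm(
  targets="-1 0 0 0.1 0 0 0;-1 0 0 0.1 0 0 0;-1 0 0 0.1 0 0 0;-1 0 0 0 0 0 0",
)

```text
clock: 18.92
eef_pos: [505.6, 23.8, 109.4]
tool_rot: [3.14, -0.0, 1.383]
force: [-1.3, 0.4, 4.9]
width: 0.3
gripper_force: 2.1
```

move_arm(
  targets="-1 0 0 0.1 0 0 0;-1 0 0 0.1 0 0 0;-1 0 0 0 0 0 0",
)

```text
clock: 19.17
eef_pos: [505.6, 23.8, 107.4]
tool_rot: [3.14, -0.0, 1.383]
force: [-0.6, -0.8, 4.3]
width: 0.0
gripper_force: 2.3
```

move_arm(
  targets="-1 0 0 0.1 0 0 0;-1 0 0 0.1 0 0 0;-1 0 0 0 0 0 0",
)

```text
clock: 19.42
eef_pos: [505.6, 23.8, 105.4]
tool_rot: [3.141, -0.0, 1.382]
force: [0.3, 0.6, 4.8]
width: 0.2
gripper_force: 2.3
```

move_arm(
  targets="-1 0 0 0.1 0 0 0;-1 0 0 0.1 0 0 0;-1 0 0 0 0 0 0",
)

```text
clock: 19.67
eef_pos: [505.6, 23.7, 103.4]
tool_rot: [3.141, -0.0, 1.383]
force: [-0.2, -0.4, 5.4]
width: 0.0
gripper_force: 2.3
```

```bash
python3 drop.py|head -1
```

```text
[57, 56, 54, 48, 50, 51, 53, 56, 57, 56, 59, 75, 117, 155, 169, 168, 169, 170, 170, 170, 172, 170, 170, 171, 172, 170, 184, 206, 207, 202, 197, 196, 197, 195, 193, 192, 192, 190, 195, 206, 217, 206, 217, 239, 246] [-0.1  0.6  5.9]
```

move_arm(
  targets="-1 0 0 0.1 0 0 0;-1 0 0 0 0 0 0;-1 0 0 0 0 0 0",
)

```text
clock: 19.97
eef_pos: [505.5, 23.8, 102.3]
tool_rot: [3.141, -0.0, 1.382]
force: [-0.2, 0.2, 4.9]
width: -0.2
gripper_force: 2.5
```

move_arm(
  targets="-1 0 0 0.1 0 0 0;-1 0 0 0 0 0 0;-1 0 0 0 0 0 0",
)

```text
clock: 20.22
eef_pos: [505.6, 23.8, 102.0]
tool_rot: [3.14, -0.001, 1.382]
force: [-1.6, 0.2, 13.2]
width: 0.3
gripper_force: 6.4
```

move_arm(
  targets="-1 0 0 0.05 0 0 0;-1 0 0 0 0 0 0;-1 0 0 0 0 0 0",
)

```text
clock: 20.47
eef_pos: [505.6, 23.8, 102.0]
tool_rot: [3.14, -0.001, 1.382]
force: [-3.6, -0.1, 18.3]
width: 0.0
gripper_force: 8.8
```

The pin is hard against the stop at exactly the home height (pin top 102 mm), with the force rising from 5 to 18 N. I retreat and check.

move_arm(
  targets="-1 0 0 -0.5 0 0 0;-1 0 0 -2 0 0 0;-1 0 0 -3 0 0 0;-1 0 0 -3 0 0 0;-1 0 0 0 0 0 0",
)

```text
clock: 20.88
eef_pos: [508.1, 23.6, 189.8]
tool_rot: [3.134, -0.002, 1.382]
force: [0.8, -0.5, -0.3]
width: 0.1
gripper_force: 0.0
```

Run:
```python
from h import *
e,*S=cam("side");o=cv2.resize(e["color"][145:205,295:355],(600,600),interpolation=2);cv2.imwrite("pics/c10.png",o[:,:,::-1])
```

```text
(no output)
```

View pics/c10.png

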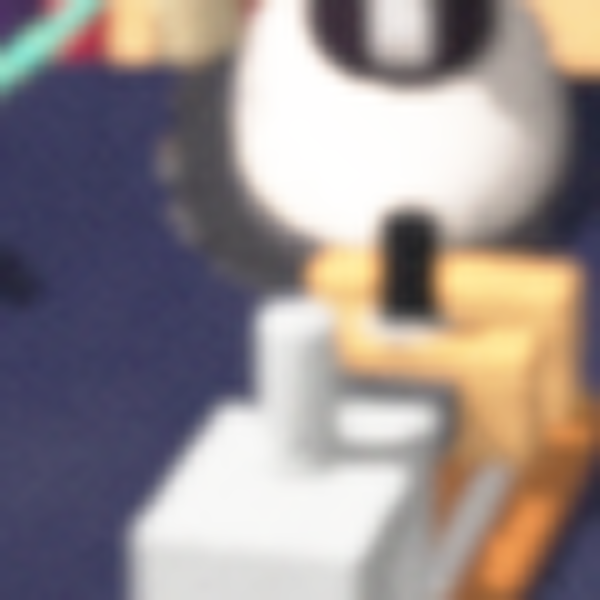

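The pin stands upright, its collar flush on the ear at (300,455), and the gripper is well clear.

```bash
python3 -c "
from cell import order;print(order.finish_job())"
```

```text
the job is handed in; nothing more can be done
None
```

I've handed the job in: the pin is pushed home through both ears and the eye with its collar flush on the upper ear, the pin and jaw are released, and no move came near the bystanders; the hand-in call returned no verdict.

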